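# Seat the blender jug and hold the pulse dial on its third click

## Task

Pick up the lidded blender jug by its green knob and seat it fully home, flush and upright, over the two pegs on the grey blender base, and let go of it. Only then press the orange paddle of the spring-return dial down past its first two clicks to the third, the last one, and hold it there: finish while your fingers are still holding the paddle down. Leave the cup stack, the stirrer box and the cutlery bin standing where they are.

Things in the scene. Friction and masses are not known exactly. Their poses are not given: they have to be found in the camera images.
- jug_knob (a point): Centre of the green bar knob on the jug's lid; x along the bar, z up. Bar 50 mm long (x), 22 wide (y), 40 high. Its centre is 155 mm above the jug's underside, its top 175, the flat lid under it (93 mm across) 135. The jug stands upright on the counter at the start.
- jug_foot (a point): Centre of the underside of the jug's foot; x through the two holes, z up.
- seat (a point): On the flat top of the fixed grey blender base (160 x 200 x 85 mm), 85 mm above the counter, midway between two steel pegs 32 mm either side along x. Pegs 12 mm thick, 14 high, tapered to 6 at the top. Home: jug_foot on seat, x axes parallel, either way round. The base's centre is 30 mm from here along -y; its front, with the dial, faces -x.
- paddle: Orange flat bar on the dial. Origin on the dial's level turning axis (x), 60 mm above the counter; from the seat 101 mm along the seat's -x and 100 along its -y. Bar 24 mm wide (x), 10 thick (z; top face 5 mm above the origin), from 18 to 92 mm out along its own -y, past the base's side. At rest it slopes up outwards by 0.45 rad, at the third click down by 0.45.
- press (a point): Point on the paddle's top face, 68 mm out from the dial's axis (24 mm from the tip): a good place to press from above. Turns with the paddle.
- dial (a joint): Angle of the dial (rad): 0 at rest, grows as the paddle is pressed down. Clicks at 0.3, 0.6 and 0.9, humps between at 0.15, 0.45 and 0.75; end stop at 1.0. A spring (0.2 N m at rest, 0.43 at the third click; 3 to 9 N at the press point with the humps) turns it all the way back when let go.
- cups_mid (a point): Bystander: short stack of clear tumblers, 86 mm across, 125 mm high, light (0.12 kg); point 60 mm up on its axis. It changes places with the jug.
- stirrers_mid (a point): Bystander: open paper box of wooden stirrers, 110 x 160 x 45 mm; its centre.
- cutlery_mid (a point): Bystander: clear bin of white cutlery, 110 x 130 x 110 mm, cutlery up to 190 mm high; the bin's centre.
- jug: The loose jug, about 0.45 kg, a clear round jar on a pale grey foot 104 x 80 x 16 mm; origin at its underside's centre, x along the knob bar, z up. Two 17 mm holes go through the foot, 32 mm either side of the centre along x. It fits either way round.

How it is judged (in metres and radians):
On the way, in this order (a step that is already met when the one before it is completed fails the run):
1. the jug is home on the base's pegs and released, the dial still at rest (horizontal distance between jug_foot and seat below 0.006 m and z of jug_foot in the frame of seat between -0.004 and 0.004 m and angle between jug_foot's own z axis and vertical below 0.06 rad and angle between the x axis of jug_foot and the x axis of seat, either way round below 0.15 rad and contact force between the fingers and jug below 0.1 N and value of joint dial below 0.15 rad), for 0.2 s.
2. the paddle is held by the fingers at the dial's third click (value of joint dial above 0.8 rad and contact force between the fingers and paddle above 1 N), for 0.5 s.
At the end, for the whole second after the job is handed in: Jug home on the pegs (within 6 mm sideways, 4 mm in height, 0.06 rad tilt, 0.15 rad in line) and untouched; fingers press the paddle with over 1 N and hold the dial still at its third click (above 0.8 rad); bystanders within 30 mm of their starts (all of step 2 and horizontal distance between jug_foot and seat below 0.006 m and z of jug_foot in the frame of seat between -0.004 and 0.004 m and angle between jug_foot's own z axis and vertical below 0.06 rad and angle between the x axis of jug_foot and the x axis of seat, either way round below 0.15 rad and contact force between the fingers and jug below 0.1 N and velocity of joint dial between -0.2 and 0.2 rad/s and distance of each of cups_mid, stirrers_mid, cutlery_mid from where it was at the start of the episode below 0.03 m); the arm keeps its last pose, push and grip.
It fails at once if the dial is turned on while the jug is not home (value of joint dial above 0.3 rad and not (horizontal distance between jug_foot and seat below 0.006 m and z of jug_foot in the frame of seat between -0.004 and 0.004 m and angle between jug_foot's own z axis and vertical below 0.06 rad and angle between the x axis of jug_foot and the x axis of seat, either way round below 0.15 rad)).
It fails at once if a bystander is pushed away or knocked over (distance of any of cups_mid, stirrers_mid, cutlery_mid from where it was at the start of the episode above 0.03 m or angle between cups_mid's own z axis and vertical above 0.5 rad).
It also fails if it takes over 58 s, if anything falls off the work surface, if the arm or the gripper's body presses on something with over 40 N, if the wrist force passes 120 N, or if a joint passes its speed limit or range.

## Robot

A 6-joint arm with a two-finger parallel gripper is mounted at the origin on the work surface. World frame = base frame: x ahead of the robot, y to its left, z up, the work surface at z = 0. Lengths are in m, angles in degrees, forces in N, time in s.
With the tool pointing down it reaches from about 0.3 to 0.75 m from the base axis. Payload 8.5 kg.
Tool frame: the origin (TCP) lies midway between the tips of the shut fingers; the grasp point (between the pads) lies 19 mm behind it (env.tcp_to_grasp is the z of the grasp point in the tool frame, in m); z points along the fingers, y is the line along which they close (so a half turn about z gives the same grasp; the last joint's range is limited). The gripper opens to 85 mm and grips with 20 to 120 N. Pads are 22 mm wide; open, the fingers measure 114 mm over their backs; the gripper's body (76 mm by 85 mm) begins 54 mm behind the grasp point. The pads swing forward as they close: fully open they stand 13 mm farther back than shut.
Start: joints at [-85.388, 21.807, 74.336, -0, 83.858, -12.336], TCP at [0.16, -0.526, 0.231] pointing down, gripper open.
Joint ranges: [-178.18, 178.18], [-50.72, 133.34], [12.68, 142.11], [-81.47, 261.47], [9.98, 163.14], [-165.26, 165.26]. Speed limits (degrees/s): [136.94, 136.94, 180, 180, 180, 180].

## Interface

Orientations are given as a 3x3 rotation matrix whose columns are the frame's x, y, z axes.
In Python, from rig import env, imaging, job, models gives the robot as it stands. The module is installed in compiled form; this text tells all that it offers.
- The arm moves only by the tool jog_arm, never from a script. Its argument "plan" is text: rows parted by semicolons, each of 7 numbers parted by spaces: the turn, a rotation vector about the tool's x, y, z in degrees, then the shift along the tool's x, y, z in cm, then the closure in counts, from 0 (fully open) to 255 (shut). In form: rx ry rz x y z claw; .... A call has 1 to 10 rows; each row shifts and turns the commanded pose from where the row before left it, along the tool's axes as they then stand; what a row does not reach is not made up. A row lasts 1/12 s, in which the tool goes at most 41.7 mm and 7.16 degrees, less where a joint would pass 70% of its speed; a pose out of reach is approached as far as the arm can. A call with a gripper value outside its range is refused whole. The fingers move at their own pace and stop on an object; "grip_force" is the grip in N (left out, the last holds). Time passes only in rows, so rows that do not move let the fingers close. It gives the time, the measured TCP pose, the force, the opening and the grip force at its end, in the units of the state.
- env.observe(): the state, without advancing time (a new reading comes with each control period).
- imaging.get_image(name): name is "scene" or "top" or "wrist"; returns a dict with "pixels" (420x560x3 uint8, red, green, blue), "depth" (420x560 float32, m along the optical axis (not along the pixel's ray), 0 where there is no reading), "fov_y" (degrees; the focal length in pixels is half the picture's height over the tangent of half this angle, whatever the lens; pixels are square), "cx", "cy" (the principal point, pixels), "world_from_camera" (4x4, takes a point from camera to world coordinates). Camera axes: x right, y down, z forward; pixel columns grow to the right and rows downward; lengths in m; the calibration is good to about 2 mm. A picture is of the moment at which its call begins.
- job.close_job(): hands the job in; it is judged then, once.
Trained networks look in the newest picture that a camera, given by its name, has taken for a name from the list of things; names that differ only in an ending like _2 or _b are one class to them, and where a whole thing is asked for, a point or a joint stands for the part that bears it (a point fixed in the world has none). Each returns a list of dicts, best first, with "confidence" (0 to 1); they miss things now and then, are a little off and sometimes report something else, mostly with a low value. They report only what shows in the picture. A call takes as long as a camera call.
- models.outline_of(camera, query): "region" (420x560 bool, what is visible of it) and "bbox" ([centre column, centre row, width, height] in pixels, round what is visible of it).
- models.tip_of(camera, query): "at" ([column, row] in pixels: a listed point, or the origin of a listed thing).
The state is a dict: "time_s": time; "q": joint angles; "qvel": joint speeds; "joint_efforts": joint torques, N m; "position": TCP position; "tool_rot": TCP orientation; "ft_force": force on the tool from outside, world axes, zero at the start; "wrist_torque": the same for the moment, N m; "grip_width": finger opening in m; "gripper_force": force on a finger pad.
Only numpy, scipy, OpenCV 4.12 (cv2) and the standard library are available. Lean on these libraries where they do the work, as an engineer would, in place of code of your own. Each camera call takes 0.05 s, during which the arm holds its last target. There are 200 camera calls.

## Working session

There is one attempt and no reset: what is moved stays moved. The work goes in short steps, Python scripts to look and compute and a tool call to move; the robot and the scene stay as the last step left them, time stands still between calls to the robot, and variables do not carry over. Pictures are saved under pics/ and viewed, at most 10 in all, crops included, and the job is handed in when it is done.

Besides the shell and the picture viewer there is one more tool, called after "Call:" as name(argument=value, ...) on one line, values as JSON. jog_arm: Moves the arm, as the interface text tells. Its arguments: {"type":"object","properties":{"plan":{"type":"string"},"grip_force":{"type":"number"}},"required":["plan"]}

```bash
mkdir -p pics
cat > h.py <<'E'
import numpy as np, cv2
from rig import env, imaging, job, models
def K(im):
    f=im["pixels"].shape[0]/2/np.tan(np.radians(im["fov_y"])/2); return f,im["cx"],im["cy"]
def w(im,u,v,d=None):
    f,cx,cy=K(im)
    if d is None:
        p=im["depth"][int(v)-2:int(v)+3,int(u)-2:int(u)+3]; p=p[p>0]; d=np.median(p) if p.size else np.nan
    return (im["world_from_camera"]@[(u-cx)*d/f,(v-cy)*d/f,d,1])[:3]
def atz(im,u,v,z):
    f,cx,cy=K(im); T=im["world_from_camera"]; r=T[:3,:3]@[(u-cx)/f,(v-cy)/f,1]; o=T[:3,3]
    return o+r*(z-o[2])/r[2]
def cloud(im,m=None):
    f,cx,cy=K(im); v,u=np.nonzero((im["depth"]>0)&(True if m is None else m)); d=im["depth"][v,u]
    return (np.c_[(u-cx)*d/f,(v-cy)*d/f,d,np.ones(len(d))]@im["world_from_camera"].T)[:,:3]
def save(im,n): cv2.imwrite(f"pics/{n}.png",im["pixels"][:,:,::-1])
E
python3 - <<'E'
from h import *
np.set_printoptions(precision=4,suppress=True)
for c in ["scene","top"]:
    im=imaging.get_image(c); save(im,c+"0"); print(c,im["world_from_camera"][:3,3])
    for q in ["jug_knob","seat","paddle","press","cups_mid","stirrers_mid","cutlery_mid"]:
        for r in models.tip_of(c,q)[:2]: print(q,round(r["confidence"],2),np.round(r["at"],1),w(im,*r["at"]))
    for q in ["jug_knob","paddle"]:
        for r in models.outline_of(c,q)[:1]: print("out",q,round(r["confidence"],2),np.round(r["bbox"]),np.median(cloud(im,r["region"]),0))
s=env.observe();print(s["position"],s["tool_rot"],s["ft_force"],env.tcp_to_grasp)
E
```

```text
scene [ 1.2801 -0.7661  0.7641]
jug_knob 0.58 [404.6 165.9] [0.621  0.2363 0.1529]
seat 0.56 [312.  221.6] [ 0.5751 -0.0623  0.0841]
paddle 0.66 [260.3 220.2] [ 0.4846 -0.1544  0.0841]
press 0.47 [239.2 211.7] [ 0.4259 -0.1757  0.0901]
cups_mid 0.78 [361.9 170.7] [0.4855 0.2265 0.0873]
stirrers_mid 0.67 [217.4 333.7] [ 0.6752 -0.4217  0.0246]
cutlery_mid 0.76 [105.2 299.2] [ 0.5102 -0.569   0.0954]
out jug_knob 0.94 [402. 190.  44.  71.] [0.6307 0.2247 0.0846]
out paddle 0.66 [244. 216.  34.  10.] [ 0.4319 -0.1736  0.0876]
top [ 0.4482 -0.1316  1.1169]
jug_knob 0.66 [120.3 179.5] [0.6025 0.2445 0.1739]
paddle 0.93 [275.4 248.9] [ 0.4434 -0.1161  0.0806]
press 0.87 [299.4 255.7] [ 0.4269 -0.176   0.0915]
cups_mid 0.83 [125.  244.3] [0.4525 0.2466 0.1241]
cups_mid 0.63 [298.3 258.3] [ 0.4205 -0.1733  0.0914]
stirrers_mid 0.79 [383.8 169. ] [ 0.6573 -0.4035  0.0345]
cutlery_mid 0.69 [445.9 243. ] [ 0.4596 -0.511   0.1655]
cutlery_mid 0.58 [383.2 166.7] [ 0.6634 -0.4018  0.035 ]
out jug_knob 0.57 [135. 186.  54.  47.] [0.6053 0.236  0.1324]
out paddle 0.58 [287. 251.  39.  21.] [ 0.436  -0.1529  0.084 ]
[ 0.1603 -0.5261  0.2313] [[ 0.9566  0.2915  0.    ]
 [ 0.2915 -0.9566 -0.    ]
 [-0.      0.     -1.    ]] [ 0.8264 -0.0096  0.4047] -0.0187
```

View pics/top0.png

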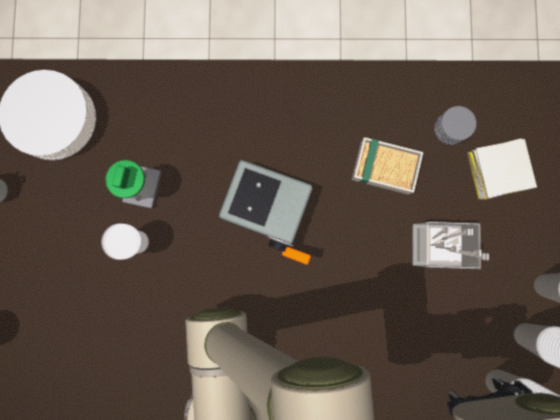

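Run:
```python
from h import *
np.set_printoptions(precision=4,suppress=True)
im=imaging.get_image("top"); px=im["pixels"]
hsv=cv2.cvtColor(px,cv2.COLOR_RGB2HSV)
m=(hsv[...,0]>35)&(hsv[...,0]<90)&(hsv[...,1]>90)
n,l,st,c=cv2.connectedComponentsWithStats(m.astype(np.uint8))
for i in range(1,n):
    if st[i,4]>30:
        P=cloud(im,l==i); T=P[P[:,2]>.165]; print("green",c[i],st[i,4],len(T))
        if len(T)>10: 
            r=cv2.minAreaRect(T[:,:2].astype(np.float32)*1000); print(T.mean(0),r)
P=cloud(im); 
f=(abs(P[:,2]-.085)<.004)&(abs(P[:,0]-.55)<.2)&(abs(P[:,1]+.05)<.2)
T=P[f]; print(len(T),cv2.minAreaRect(T[:,:2].astype(np.float32)*1000),T[:,2].mean())
g=(P[:,2]>.092)&(P[:,2]<.105)&(abs(P[:,0]-.57)<.12)&(abs(P[:,1]+.06)<.12); print(P[g])
```

```text
green [369.3237 160.7137] 241 0
green [124.3391 178.4967] 1206 213
[0.6115 0.2482 0.1732] ((611.9207763671875, 249.44688415527344), (22.687070846557617, 49.325462341308594), 78.466796875)
4520 ((544.1329956054688, -99.11611938476562), (226.79603576660156, 190.55972290039062), 69.65477752685547) 0.08432946060556362
[[ 0.6083 -0.0688  0.0949]
 [ 0.6082 -0.0714  0.096 ]
 [ 0.6083 -0.0739  0.0952]
 [ 0.6081 -0.0765  0.0967]
 [ 0.6054 -0.069   0.0973]
 [ 0.605  -0.0717  0.1002]
 [ 0.6053 -0.0741  0.0981]
 [ 0.6059 -0.0764  0.0946]
 [ 0.6062 -0.0788  0.0922]
 [ 0.6032 -0.0689  0.0951]
 [ 0.6032 -0.0714  0.0953]
 [ 0.6025 -0.0742  0.1001]
 [ 0.6031 -0.0765  0.0959]
 [ 0.6009 -0.0714  0.0938]
 [ 0.6009 -0.0739  0.0936]
 [ 0.6011 -0.0763  0.0926]
 [ 0.5502 -0.0493  0.0932]
 [ 0.5502 -0.0518  0.0929]
 [ 0.5503 -0.0543  0.0925]
 [ 0.5472 -0.0498  0.0987]
 [ 0.5471 -0.0523  0.0997]
 [ 0.5474 -0.0546  0.0966]
 [ 0.545  -0.0469  0.0945]
 [ 0.5451 -0.0494  0.0944]
 [ 0.5445 -0.0524  0.1001]
 [ 0.5451 -0.0545  0.0947]
 [ 0.5453 -0.0568  0.0922]
 [ 0.5427 -0.0468  0.0923]
 [ 0.5421 -0.0498  0.099 ]
 [ 0.5423 -0.0522  0.0972]
 [ 0.5424 -0.0546  0.0962]
 [ 0.5402 -0.0493  0.0921]
 [ 0.5401 -0.052   0.094 ]
 [ 0.4705 -0.1151  0.0921]
 [ 0.468  -0.1201  0.0924]
 [ 0.468  -0.1226  0.0937]
 [ 0.4655 -0.1226  0.0946]
 [ 0.4631 -0.1301  0.0934]
 [ 0.4631 -0.135   0.0942]]
```

The top view shows the green-knobbed jug at (124,178), the cups at (122,242), the base with its two pegs at (252,185)/(259,208), the orange paddle at (297,256), the stirrers at (388,165) and the cutlery at (447,245). The pegs come out 62.5 mm apart at z≈0.085–0.1, as they should. The seat is then about (0.575, -0.062), x axis at -20.1°, and the knob about (0.612, 0.249), bar at about -11.5°. I'll move towards the jug.

Call:
jog_arm(plan="0 0 0 2.86 -2.65 -0.22 0;0 0 0 2.86 -2.65 -0.22 0;0 0 0 2.86 -2.65 -0.22 0;0 0 0 2.86 -2.65 -0.22 0;0 0 0 2.86 -2.65 -0.22 0;0 0 0 2.86 -2.65 -0.22 0;0 0 0 2.86 -2.65 -0.22 0;0 0 0 2.86 -2.65 -0.22 0;0 0 0 2.86 -2.65 -0.22 0;0 0 0 2.86 -2.65 -0.22 0")

```text
time_s: 1.88
position: [0.3571, -0.1875, 0.2537]
tool_rot: [[0.957, 0.291, 0.001], [0.291, -0.957, -0.001], [0.0, 0.001, -1.0]]
ft_force: [0.0, -0.5, 0.6]
grip_width: 0.0854
gripper_force: 0.0
```

Call:
jog_arm(plan="0 0 0 2.86 -2.65 -0.22 0;0 0 0 2.86 -2.65 -0.22 0;0 0 0 2.86 -2.65 -0.22 0;0 0 0 2.86 -2.65 -0.22 0;0 0 0 2.86 -2.65 -0.22 0;0 0 0 2.86 -2.65 -0.22 0;0 0 7.1 0 0 0 0;0 0 7.1 0 0 0 0;0 0 7.1 0 0 0 0;0 0 7.1 0 0 0 0")

```text
time_s: 2.72
position: [0.4745, 0.0133, 0.2665]
tool_rot: [[0.979, -0.204, -0.0], [-0.204, -0.979, -0.0], [-0.0, 0.0, -1.0]]
ft_force: [0.3, 0.1, 0.0]
grip_width: 0.0854
gripper_force: 0.0
```

```bash
cat >> h.py <<'E'
def go(target,yaw):
    """tool-frame delta (cm) to target TCP, then rz (deg) to bring tool x to world yaw"""
    s=env.observe(); R=np.array(s["tool_rot"]); d=R.T@(np.array(target)-s["position"])*100
    y=np.degrees(np.arctan2(R[1,0],R[0,0])); print("t",s["time_s"],"pos",np.round(s["position"],4),"yaw",round(y,2),"tilt",np.round(R[:2,2],4),"F",np.round(s["ft_force"],1),"w",s["grip_width"])
    print("shift cm",np.round(d,2),"norm",round(np.linalg.norm(d),2),"rz",round((y-yaw+90)%180-90,2))
def greens(im):
    h=cv2.cvtColor(im["pixels"],cv2.COLOR_RGB2HSV); return (h[...,0]>35)&(h[...,0]<90)&(h[...,1]>90)
E
python3 - <<'E'
from h import *
go([.612,.249,.27],-11.5)
im=imaging.get_image("wrist"); save(im,"w1")
for r in models.tip_of("wrist","jug_knob")[:2]: print(r,w(im,*r["at"]))
P=cloud(im,greens(im)); T=P[(P[:,2]>.168)&(P[:,2]<.18)]
if len(T)>9: print(len(T),T.mean(0),cv2.minAreaRect(T[:,:2].astype(np.float32)*1000))
E
```

```text
t 2.7167 pos [0.4745 0.0133 0.2665] yaw -11.75 tilt [-0.0001 -0.    ] F [0.3 0.1 0. ] w 0.08537982224551742
shift cm [  8.66 -25.88  -0.35] norm 27.29 rz -0.25
```

Call:
jog_arm(plan="0 0 0 1.24 -3.7 0 0;0 0 0 1.24 -3.7 0 0;0 0 0 1.24 -3.7 0 0;0 0 0 1.24 -3.7 0 0;0 0 0 1.24 -3.7 0 0;0 0 0 1.24 -3.7 0 0;0 0 0 1.24 -3.7 0 0;0 0 0 0 0 0 0")

```text
time_s: 3.48
position: [0.6124, 0.2545, 0.2643]
tool_rot: [[0.982, -0.19, -0.001], [-0.19, -0.982, 0.001], [-0.002, -0.001, -1.0]]
ft_force: [-0.3, 0.0, 0.0]
grip_width: 0.0854
gripper_force: 0.0
```

Run:
```python
from h import *
im=imaging.get_image("wrist"); save(im,"w2")
for r in models.tip_of("wrist","jug_knob")[:2]: print(r,w(im,*r["at"]))
P=cloud(im,greens(im)); T=P[(P[:,2]>.168)&(P[:,2]<.18)]
if len(T)>9: print(len(T),T.mean(0),T.min(0),T.max(0),cv2.minAreaRect(T[:,:2].astype(np.float32)*1000))
go([.612,.249,.143],-11.5)
```

```text
{'at': [282.1, 208.3], 'confidence': 0.97} [0.62012722 0.25039889 0.17558767]
1924 [0.61595216 0.2509116  0.17466587] [0.58924577 0.23637052 0.16810718] [0.63983399 0.2658586  0.17710522] ((614.3726806640625, 250.9055938720703), (21.879913330078125, 49.07779312133789), 78.6098861694336)
t 3.5833 pos [0.6111 0.2504 0.2654] yaw -11.16 tilt [-0.0014 -0.0005] F [ 0.3 -0.2 -0.1] w 0.08542706762151836
shift cm [ 0.13  0.11 12.24] norm 12.24 rz 0.34
```

View pics/w2.png

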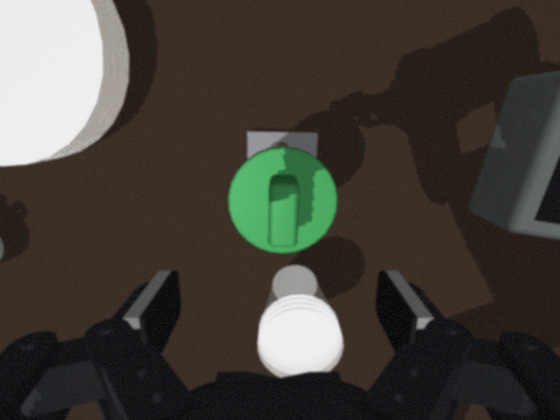

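The wrist view shows the bar knob centred between the fingers at (283,208), with the cups below at (300,340), clear of the fingers. I'll descend and grip.

Call:
jog_arm(plan="0 0 0.3 0.3 0 3 0;0 0 0 0 0 3.5 0;0 0 0 0 0 3.5 0;0 0 0 0 0 1.5 0;0 0 0 0 0 0.7 0;0 0 0 0 0 0 0;0 0 0 0 0 0 0")

```text
time_s: 4.17
position: [0.6144, 0.2483, 0.1462]
tool_rot: [[0.979, -0.204, 0.002], [-0.204, -0.979, 0.0], [0.002, -0.001, -1.0]]
ft_force: [0.8, 1.2, -0.1]
grip_width: 0.0856
gripper_force: 0.0
```

Call:
jog_arm(plan="0 0 0 0 0 0 255;0 0 0 0 0 0 255;0 0 0 0 0 0 255;0 0 0 0 0 0 255;0 0 0 0 0 0 255;0 0 0 0 0 0 255;0 0 0 0 0 0 255;0 0 0 0 0 0 255;0 0 0 0 0 0 255", grip_force=60)

```text
time_s: 4.92
position: [0.6142, 0.2491, 0.1449]
tool_rot: [[0.979, -0.204, 0.001], [-0.204, -0.979, 0.001], [0.001, -0.001, -1.0]]
ft_force: [1.4, 2.1, 3.0]
grip_width: 0.0211
gripper_force: 59.8
```

Call:
jog_arm(plan="0 0 0 0 0 -1 255;0 0 0 0 0 -2.5 255;0 0 0 0 0 -3 255;0 0 0 0 0 -3 255;0 0 0 0 0 -3 255;0 0 0 0 0 -1.5 255;0 0 0 0 0 0 255;0 0 0 0 0 0 255")

```text
time_s: 5.58
position: [0.6136, 0.2487, 0.2838]
tool_rot: [[0.979, -0.204, -0.001], [-0.204, -0.979, -0.001], [-0.001, 0.001, -1.0]]
ft_force: [-0.9, -0.1, -6.2]
grip_width: 0.0209
gripper_force: 59.6
```

Run:
```python
from h import *
go([.5754,-.0622,.285],-20.1)
im=imaging.get_image("wrist"); save(im,"w3")
P=cloud(im,greens(im)); s=env.observe(); R=np.array(s["tool_rot"]); Q=(P-s["position"])@R*1000
T=Q[(Q[:,2]<-25)]; print(len(T)); 
if len(T)>9: print(T.mean(0),T.min(0),T.max(0),cv2.minAreaRect(T[:,:2].astype(np.float32)))
L=Q[(Q[:,2]>3)]; print(len(L),L.min(0),L.max(0))
```

```text
t 5.5833 pos [0.6136 0.2487 0.2838] yaw -11.76 tilt [-0.0013 -0.0005] F [-0.9 -0.1 -6.2] w 0.020924567040592815
shift cm [ 2.6  31.21 -0.1 ] norm 31.32 rz 8.34
6603
[  3.76109291  -0.73054295 -32.93391003] [-24.91589529 -57.95832616 -96.75917792] [ 25.46960117  57.45620354 -25.01828272] ((1.2808713912963867, 2.341968536376953), (112.71317291259766, 50.38248062133789), 77.45800018310547)
13050 [-295.67447615 -129.77635633    3.00536497] [ 46.26423629 276.55803064 285.15948437]
```

View pics/w3.png

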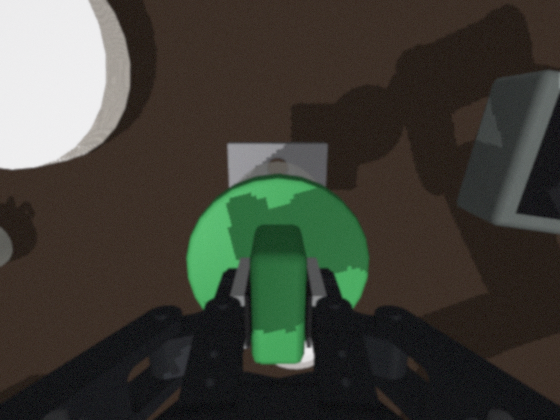

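The wrist view shows the jug hanging straight, the bar centred between the pads at (278,290) with its span ±25 mm about the tool. I'll carry it over the seat.

Call:
jog_arm(plan="0 0 0 0.1 1.5 0 255;0 0 0 0.3 3.5 0 255;0 0 0 0.3 3.5 0 255;0 0 0 0.3 3.5 0 255;0 0 0 0.3 3.5 0 255;0 0 0 0.3 3.5 0 255;0 0 0 0.3 3.5 0 255;0 0 0 0.3 3.5 0 255;0 0 0 0.3 3.5 0 255;0 0 0 0.1 1.2 0 255")

```text
time_s: 6.47
position: [0.5755, -0.0611, 0.2822]
tool_rot: [[0.978, -0.207, -0.005], [-0.207, -0.978, -0.0], [-0.005, 0.001, -1.0]]
ft_force: [-0.7, 1.1, -5.3]
grip_width: 0.0209
gripper_force: 60.5
```

Call:
jog_arm(plan="0 0 4.2 0 0 0 255;0 0 4.1 0 0 0 255;0 0 0 0 0 0 255;0 0 0 0 0 0 255;0 0 0 0 0 0 255")

```text
time_s: 6.88
position: [0.5766, -0.0566, 0.2836]
tool_rot: [[0.94, -0.341, -0.002], [-0.341, -0.94, 0.001], [-0.002, 0.0, -1.0]]
ft_force: [-0.5, -0.2, -6.4]
grip_width: 0.0214
gripper_force: 60.5
```

Run:
```python
from h import *
np.set_printoptions(precision=4,suppress=True)
go([.5754,-.0622,.24],-20.1)
for c in ["wrist","scene"]:
    im=imaging.get_image(c); save(im,c+"4")
    for q in ["seat","jug_knob","jug_foot"]:
        for r in models.tip_of(c,q)[:1]: print(c,q,r,atz(im,*r["at"],.085))
im=imaging.get_image("wrist"); P=cloud(im,greens(im)); s=env.observe(); R=np.array(s["tool_rot"]); Q=(P-s["position"])@R*1000
T=Q[(Q[:,2]<-25)&(abs(Q[:,1])<14)]; print(T.min(0),T.max(0),cv2.minAreaRect(T[:,:2].astype(np.float32)))
```

```text
t 6.8833 pos [ 0.5766 -0.0566  0.2836] yaw -19.91 tilt [-0.0019  0.0006] F [-0.5 -0.2 -6.4] w 0.02139696851157024
shift cm [0.09 0.57 4.36] norm 4.4 rz 0.19
wrist jug_knob {'at': [278.9, 289.4], 'confidence': 0.82} [ 0.4638 -0.0167  0.085 ]
scene seat {'at': [312.1, 220.9], 'confidence': 0.81} [ 0.574 -0.061  0.085]
scene jug_knob {'at': [317.4, 144.5], 'confidence': 0.86} [0.2685 0.2574 0.085 ]
scene jug_foot {'at': [312.1, 204.3], 'confidence': 0.93} [ 0.5183 -0.0073  0.085 ]
[-25.0121 -11.9381 -38.7086] [ 25.1026  10.2879 -25.0133] ((0.031005859375, -0.7680511474609375), (22.221731185913086, 50.115657806396484), 89.72013092041016)
```

View pics/scene4.png

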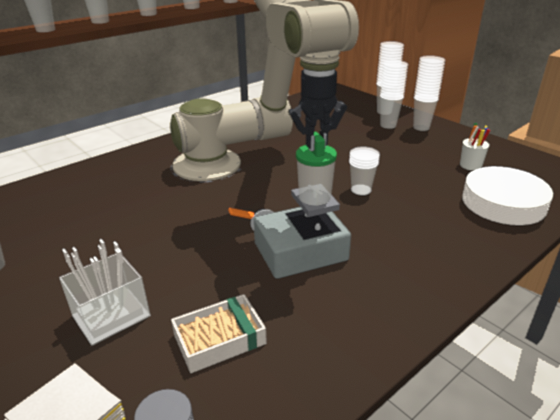

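The scene view shows the jug hanging upright above the base: its foot at (313,200), the black seat patch at (312,222) and the orange paddle untouched at (243,213). The top camera read the knob about 2 mm off from where the arm gripped it. So I'll back off and measure the pegs with the wrist camera, which agrees with the arm.

Call:
jog_arm(plan="0 0 0 -3 0.2 0 255;0 0 0 -3.5 0.2 0 255;0 0 0 -3.5 0.2 0 255;0 0 0 -2 0 0 255;0 0 0 0 0 0 255;0 0 0 0 0 0 255;0 0 0 0 0 0 255;0 0 0 0 0 0 255")

```text
time_s: 8.0
position: [0.4627, -0.0218, 0.2845]
tool_rot: [[0.939, -0.343, 0.0], [-0.343, -0.939, -0.0], [0.0, 0.0, -1.0]]
ft_force: [-0.3, 0.2, -5.4]
grip_width: 0.0208
gripper_force: 60.5
```

Run:
```python
from h import *
np.set_printoptions(precision=4,suppress=True)
im=imaging.get_image("wrist"); save(im,"w5")
for r in models.tip_of("wrist","seat")[:1]: print(r,w(im,*r["at"]),atz(im,*r["at"],.085))
P=cloud(im); g=(abs(P[:,0]-.575)<.06)&(abs(P[:,1]+.062)<.04)
B=P[g&(abs(P[:,2]-.085)<.005)]; print("base z",len(B),np.median(B[:,2]) if len(B) else 0)
Z=P[g&(P[:,2]>.0945)&(P[:,2]<.105)]; print(len(Z))
if len(Z)>5:
    _,l,c=cv2.kmeans(Z[:,:2].astype(np.float32),2,None,(3,50,1e-6),5,cv2.KMEANS_PP_CENTERS)
    ct=np.array([(Z[l[:,0]==i][:,:2].min(0)+Z[l[:,0]==i][:,:2].max(0))/2 for i in (0,1)])
    print(c,ct,np.linalg.norm(c[0]-c[1]),c.mean(0),ct.mean(0),np.degrees(np.arctan((c[1]-c[0])[1]/(c[1]-c[0])[0])))
    go([*c.mean(0),.235],-20.1)
```

```text
{'at': [279.3, 62.3], 'confidence': 0.71} [ 0.5754 -0.0639  0.086 ] [ 0.5755 -0.0639  0.085 ]
base z 10815 0.0857568175304535
225
[[ 0.6057 -0.0722]
 [ 0.5463 -0.0503]] [[ 0.6062 -0.0724]
 [ 0.5463 -0.0504]] 0.0633162 [ 0.576  -0.0613] [ 0.5763 -0.0614] -20.192282
t 8.1 pos [ 0.4626 -0.0217  0.2842] yaw -20.06 tilt [-0.0004  0.    ] F [ 0.8 -0.2 -4.5] w 0.020897720214532102
shift cm [12.01 -0.18  4.92] norm 12.98 rz 0.04
```

View pics/w5.png

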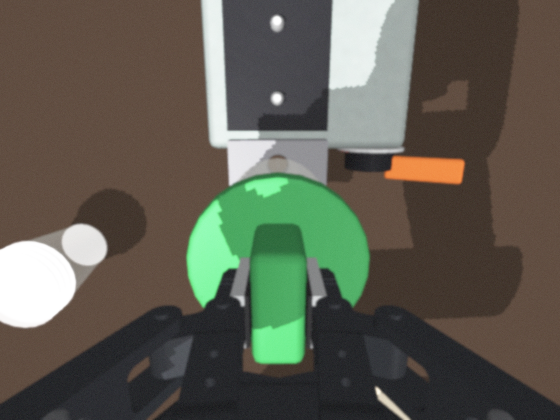

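Both pegs show clearly at (277,23) and (277,98), in line with the foot and the knob bar at column 278. All the measurements agree on the seat at (0.576, -0.0615). I'll move over it.

Call:
jog_arm(plan="0 0 0 2.5 0 0 255;0 0 0 3 0 0 255;0 0 0 3 0 0 255;0 0 0 2.5 -0.1 0 255;0 0 0 1 -0.08 0 255;0 0 0 0 0 0 255;0 0 0 0 0 0 255;0 0 0 0 0 0 255;0 0 0 0 0 0 255")

```text
time_s: 8.85
position: [0.5748, -0.0607, 0.2847]
tool_rot: [[0.939, -0.343, -0.0], [-0.343, -0.939, 0.0], [-0.0, 0.0, -1.0]]
ft_force: [0.2, 0.6, -4.3]
grip_width: 0.0216
gripper_force: 60.4
```

Run:
```python
from h import *
go([.576,-.0615,.245],-20.1)
```

```text
t 8.85 pos [ 0.5748 -0.0607  0.2847] yaw -20.04 tilt [-0.0001  0.    ] F [ 0.2  0.6 -4.3] w 0.021606470073167756
shift cm [0.14 0.04 3.97] norm 3.98 rz 0.06
```

Call:
jog_arm(plan="0 0 0 0.14 0.04 1.5 255;0 0 0 0 0 1.5 255;0 0 0 0 0 1 255;0 0 0 0 0 0.4 255;0 0 0 0 0 0.3 255;0 0 0 0 0 0 255;0 0 0 0 0 0 255;0 0 0 0 0 0 255")

```text
time_s: 9.52
position: [0.5768, -0.0618, 0.2384]
tool_rot: [[0.939, -0.343, 0.001], [-0.343, -0.939, -0.0], [0.002, -0.0, -1.0]]
ft_force: [0.3, -0.0, -5.9]
grip_width: 0.0212
gripper_force: 60.4
```

No contact load so far, and the foot is about 6 mm over the pegs' tops. I'll carry on down.

Call:
jog_arm(plan="0 0 0 0 0 0.3 255;0 0 0 0 0 0.2 255;0 0 0 0 0 0.2 255;0 0 0 0 0 0 255;0 0 0 0 0 0 255;0 0 0 0 0 0 255")

```text
time_s: 10.02
position: [0.5765, -0.0618, 0.2305]
tool_rot: [[0.939, -0.343, -0.0], [-0.343, -0.939, 0.0], [-0.0, 0.0, -1.0]]
ft_force: [0.5, 0.4, -5.1]
grip_width: 0.0208
gripper_force: 60.5
```

Run:
```python
from h import *
go([.576,-.0615,.2299],-20.1)
```

```text
t 10.0167 pos [ 0.5765 -0.0618  0.2305] yaw -20.05 tilt [-0.0002  0.0001] F [ 0.5  0.4 -5.1] w 0.02083070110660817
shift cm [-0.06 -0.01  0.06] norm 0.08 rz 0.05
```

Call:
jog_arm(plan="0 0 0 0 0 0.1 255;0 0 0 0 0 0.1 255;0 0 0 0 0 0 255;0 0 0 0 0 0 255;0 0 0 0 0 0 255")

```text
time_s: 10.43
position: [0.5771, -0.0619, 0.23]
tool_rot: [[0.939, -0.343, 0.003], [-0.343, -0.939, -0.001], [0.003, -0.0, -1.0]]
ft_force: [0.5, 0.3, 5.4]
grip_width: 0.0213
gripper_force: 62.0
```

It bottoms out at the expected height, with a 10 N change in force. I'll release and rise.

Call:
jog_arm(plan="0 0 0 0 0 0 0;0 0 0 0 0 0 0;0 0 0 0 0 0 0;0 0 0 0 0 0 0;0 0 0 0 0 0 0;0 0 0 0 0 0 0;0 0 0 0 0 0 0;0 0 0 0 0 0 0;0 0 0 0 0 0 0")

```text
time_s: 11.18
position: [0.5766, -0.0618, 0.2285]
tool_rot: [[0.939, -0.343, 0.0], [-0.343, -0.939, 0.0], [0.0, -0.0, -1.0]]
ft_force: [-0.6, 0.7, 0.0]
grip_width: 0.0852
gripper_force: 0.0
```

Call:
jog_arm(plan="0 0 0 0 0 -1 0;0 0 0 0 0 -2 0;0 0 0 0 0 -3 0;0 0 0 0 0 -3 0;0 0 0 0 0 -3 0;0 0 0 0 0 -1 0;0 0 0 0 0 0 0;0 0 0 0 0 0 0")

```text
time_s: 11.85
position: [0.5765, -0.0617, 0.3587]
tool_rot: [[0.939, -0.343, 0.001], [-0.343, -0.939, -0.0], [0.001, -0.0, -1.0]]
ft_force: [-0.4, 0.2, -0.4]
grip_width: 0.0852
gripper_force: 0.0
```

Run:
```python
from h import *
np.set_printoptions(precision=4,suppress=True)
go([.425,-.18,.36],-20.1)
im=imaging.get_image("wrist"); save(im,"w6")
P=cloud(im,greens(im)); T=P[(P[:,2]>.25)&(P[:,2]<.27)]; r=cv2.minAreaRect(T[:,:2].astype(np.float32)*1000) if len(T)>9 else 0
print("knob top",np.median(T[:,2]) if len(T) else P[:,2].max(),r)
L=P[(P[:,2]>.21)&(P[:,2]<.23)&(np.hypot(P[:,0]-.576,P[:,1]+.0615)<.06)]
if len(L)>9: print("lid plane",np.linalg.lstsq(np.c_[L[:,:2]-[.576,-.0615],np.ones(len(L))],L[:,2],rcond=None)[0])
o=models.outline_of("wrist","paddle")[:1]
for x in o: Q=cloud(im,x["region"]); print(x["confidence"],x["bbox"],np.median(Q,0),Q.min(0),Q.max(0))
for x in models.tip_of("wrist","press")[:1]: print(x,w(im,*x["at"]))
```

```text
t 11.85 pos [ 0.5765 -0.0617  0.3587] yaw -20.05 tilt [ 0.0006 -0.0002] F [-0.4  0.2 -0.4] w 0.08524817615422171
shift cm [-10.17  16.31  -0.14] norm 19.22 rz 0.05
knob top 0.2599264908624175 ((578.1807861328125, -61.32746505737305), (21.901947021484375, 49.44758224487305), 69.64196014404297)
lid plane [-0.0013 -0.0003  0.2202]
0.81 [374.2, 252.5, 86.4, 28.6] [ 0.4359 -0.1585  0.0861] [ 0.363  -0.2241  0.0002] [ 0.4675 -0.0976  0.105 ]
{'at': [398.1, 251.1], 'confidence': 0.65} [ 0.4287 -0.1764  0.0942]
```

View pics/w6.png

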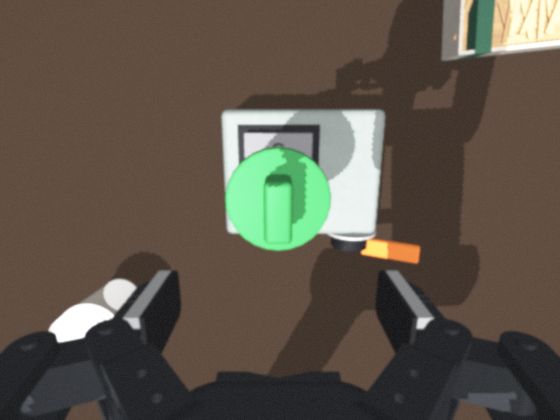

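The wrist view shows the jug on the base with the knob at (278,208), the knob top at z=0.260 and the lid level at 0.220, so it is home. The paddle is at rest at (392,250). The press point measures (0.428, -0.176, 0.094), which matches the geometry. I'll move over the paddle while shutting the fingers.

Call:
jog_arm(plan="0 0 0 -1 1.5 0 255;0 0 0 -2 3.2 0 255;0 0 0 -2 3.2 0 255;0 0 0 -2 3.2 0 255;0 0 0 -2 3.2 0 255;0 0 0 -1.2 2 0 255;0 0 0 0 0 0 255;0 0 0 0 0 0 255;0 0 0 0 0 0 255;0 0 0 0 0 0 255", grip_force=40)

```text
time_s: 12.83
position: [0.4254, -0.1794, 0.3581]
tool_rot: [[0.94, -0.342, -0.001], [-0.342, -0.94, 0.001], [-0.001, -0.0, -1.0]]
ft_force: [0.1, -0.2, -0.3]
grip_width: 0.0
gripper_force: 0.0
```

Call:
jog_arm(plan="0 0 0 0 0 3 255;0 0 0 0 0 4 255;0 0 0 0 0 4 255;0 0 0 0 0 4 255;0 0 0 0 0 4 255;0 0 0 0 0 3 255;0 0 0 0 0 1.5 255;0 0 0 0 0 0 255;0 0 0 0 0 0 255;0 0 0 0 0 0 255")

```text
time_s: 13.67
position: [0.4258, -0.18, 0.1246]
tool_rot: [[0.94, -0.342, 0.002], [-0.342, -0.94, -0.001], [0.002, 0.001, -1.0]]
ft_force: [0.1, -0.3, -1.0]
grip_width: -0.0
gripper_force: 0.0
```

Run:
```python
from h import *
go([.4253,-.18,.039],-20.1)
```

```text
t 13.6667 pos [ 0.4258 -0.18    0.1246] yaw -20.0 tilt [ 0.0016 -0.0012] F [ 0.1 -0.3 -1. ] w -1.0330329020942291e-05
shift cm [-0.06  0.01  8.56] norm 8.56 rz 0.1
```

Call:
jog_arm(plan="0 0 0 0 0 1.5 255;0 0 0 0 0 1 255;0 0 0 0 0 1 255;0 0 0 0 0 1 255;0 0 0 0 0 1 255;0 0 0 0 0 1 255;0 0 0 0 0 0 255;0 0 0 0 0 0 255")

```text
time_s: 14.33
position: [0.426, -0.1809, 0.0599]
tool_rot: [[0.939, -0.343, 0.003], [-0.343, -0.939, -0.003], [0.004, 0.001, -1.0]]
ft_force: [0.5, -3.7, 3.9]
grip_width: -0.0
gripper_force: 1.9
```

Call:
jog_arm(plan="0 0 0 0 0 0.6 255;0 0 0 0 0 0.5 255;0 0 0 0 0 0.4 255;0 0 0 0 0 0 255;0 0 0 0 0 0 255;0 0 0 0 0 0 255;0 0 0 0 0 0 255")

```text
time_s: 14.92
position: [0.4256, -0.1801, 0.0446]
tool_rot: [[0.939, -0.343, 0.002], [-0.343, -0.939, -0.001], [0.002, 0.0, -1.0]]
ft_force: [1.6, 0.9, 5.0]
grip_width: 0.0002
gripper_force: 2.6
```

```bash
cat > ang.py <<'E'
from h import *
np.set_printoptions(precision=4,suppress=True)
go([.4253,-.18,.039],-20.1)
im=imaging.get_image("scene"); save(im,"scene7")
O=np.array([.4469,-.1208]);u=np.array([-.343,-.939]);x=np.array([.939,-.343])
px=cv2.cvtColor(im["pixels"],cv2.COLOR_RGB2HSV); m=(px[...,0]<18)&(px[...,1]>170)&(px[...,2]>100)
P=cloud(im,m); a=(P[:,:2]-O)@u; b=(P[:,:2]-O)@x; k=(abs(b)<.02)&(a>.015)&(a<.1)&(P[:,2]<.12)
print(k.sum()); 
if k.sum()>9:
    print("slope rad",np.arctan(np.polyfit(a[k],P[k,2],1)[0])); print(np.c_[a[k],P[k,2]][::max(1,k.sum()//8)])
E
python3 ang.py
```

```text
t 14.9167 pos [ 0.4256 -0.1801  0.0446] yaw -20.05 tilt [ 0.0022 -0.001 ] F [1.6 0.9 5. ] w 0.00016387320143790638
shift cm [-0.04  0.    0.56] norm 0.56 rz 0.05
146
slope rad -0.33181232032991187
[[0.0332 0.0501]
 [0.0474 0.0471]
 [0.0388 0.049 ]
 [0.0439 0.0428]
 [0.0781 0.0367]
 [0.0764 0.0351]
 [0.0706 0.0357]
 [0.0865 0.0327]
 [0.0797 0.0265]]
```

View pics/scene7.png

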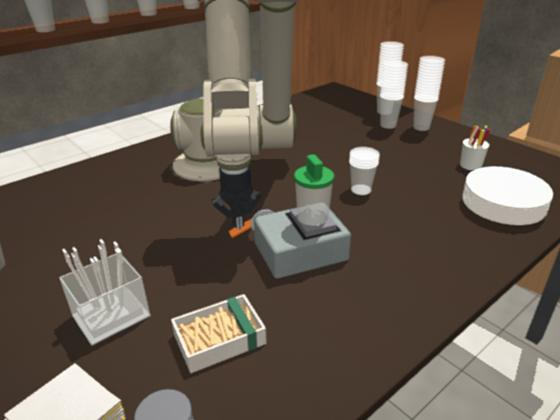

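The scene view shows the fingers on the paddle at (240,225), now sloping down at about -0.33 rad (dial ≈0.78). The jug is seated and the bystanders are undisturbed. I'll press a little further.

Call:
jog_arm(plan="0 0 0 0 0 0.2 255;0 0 0 0 0 0.2 255;0 0 0 0 0 0.2 255;0 0 0 0 0 0.1 255;0 0 0 0 0 0 255;0 0 0 0 0 0 255;0 0 0 0 0 0 255;0 0 0 0 0 0 255")

```text
time_s: 15.63
position: [0.4254, -0.18, 0.0377]
tool_rot: [[0.939, -0.343, 0.002], [-0.343, -0.939, -0.001], [0.002, 0.0, -1.0]]
ft_force: [0.1, 1.5, 8.3]
grip_width: -0.0003
gripper_force: 3.3
```

```bash
python3 ang.py
```

```text
t 15.6333 pos [ 0.4254 -0.18    0.0377] yaw -20.05 tilt [ 0.0017 -0.0009] F [0.1 1.5 8.3] w -0.0003242861949901236
shift cm [-0.01  0.   -0.13] norm 0.14 rz 0.05
137
slope rad -0.4591743400053318
[[0.0315 0.0483]
 [0.0411 0.0461]
 [0.0512 0.0429]
 [0.0497 0.0384]
 [0.0698 0.0334]
 [0.0657 0.0318]
 [0.0593 0.0303]
 [0.0723 0.0259]
 [0.0727 0.0008]]
```

Call:
jog_arm(plan="0 0 0 0 0 0.05 255;0 0 0 0 0 0 255;0 0 0 0 0 0 255;0 0 0 0 0 0 255;0 0 0 0 0 0 255;0 0 0 0 0 0 255;0 0 0 0 0 0 255;0 0 0 0 0 0 255;0 0 0 0 0 0 255;0 0 0 0 0 0 255")

```text
time_s: 16.52
position: [0.4255, -0.1799, 0.0372]
tool_rot: [[0.939, -0.343, 0.002], [-0.343, -0.939, -0.001], [0.002, 0.0, -1.0]]
ft_force: [1.0, 1.3, 7.7]
grip_width: 0.0003
gripper_force: 3.3
```

Run:
```python
from h import *
im=imaging.get_image("scene")
O=np.array([.4469,-.1208]);u=np.array([-.343,-.939]);x=np.array([.939,-.343])
px=cv2.cvtColor(im["pixels"],cv2.COLOR_RGB2HSV); m=(px[...,0]<18)&(px[...,1]>170)&(px[...,2]>100)
P=cloud(im,cv2.erode(m.astype(np.uint8),np.ones((2,2)))>0); a=(P[:,:2]-O)@u; b=(P[:,:2]-O)@x; k=(abs(b)<.02)&(a>.015)&(a<.1)&(P[:,2]<.12)&(P[:,2]>.01)
p=cv2.fitLine(np.c_[a[k],P[k,2]].astype(np.float32),cv2.DIST_HUBER,0,1e-4,1e-4).ravel(); print(k.sum(),np.arctan(p[1]/p[0]))
print(env.observe()["ft_force"])
print(job.close_job())
```

```text
105 -0.47030163
[0.45906586 1.10508268 8.01007604]
the job is handed in; nothing more can be done
None
```

The jug is seated on the base's pegs and released, and the fingers are holding the paddle down with about 8 N at about 0.92 rad on the dial, the third click. The cups, stirrer box and cutlery bin were not touched. The job was handed in at about 16.6 s; it gave no verdict back.

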